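# Set the end stop and hold a dowel in the V-block drilling jig

## Task

Get the round wooden dowel ready for cross-drilling. First crank the jig's handwheel clockwise (seen from above) until its upright handle has come round to the steel pointer beside the wheel; this brings the end stop to its place. Then lift the dowel off its rest, lay it in the jig's V-blocks with its end against the stop, and finish while still holding it in the gripper and pressing it down firmly (about 15 N) so that it bears on both sides of the V; the stop must stay set and the other things on the bench stay where they are.

Things in the scene. Friction and masses are not known exactly. Their poses are not given: they have to be found in the camera images.
- jig: Drilling jig fixed to the bench, origin on bench top. Plywood base 18 mm thick, x -55 to 55, y -110 to 280 mm. Its V (90 degrees) runs along jig y: two aluminium supports, 30 mm long, at y = -60 and +60; the 90 mm gap between them is open down to the base, room for fingers. V width 50, plates 65 mm over all, top 70 mm high. +y: towards stop and wheel; +x: away from the robot.
- v_seat (a point): Where the dowel's centre is when seated in the V with its end against the correctly set stop: jig x = 0, y = 0, 70 mm above the bench. Axes as the jig's (y along the V). The set stop's face is 90 mm further along +y.
- cheek_near: The V faces on the jig's -x side (the robot's side) of both V supports, as one fixed part; origin and axes are the jig's.
- cheek_far: The V faces on the jig's +x side of both V supports, as one fixed part; origin and axes are the jig's.
- wheel (a joint): Handwheel angle (rad), grows clockwise seen from above. 0: handle at the pointer. Starts between -4.4 and -2.6; range -5.0 to +0.7. At angle q the handle stands 42 mm from the hub in direction (cos q, -sin q) in the jig's x, y. Needs about 5 N at the handle; stays where it is left. Moves the stop 8 mm per rad.
- wheel_hub (a point): Top centre of the wheel's hub, on the vertical turning axis, at jig y = 205 mm, 64 mm above the bench. Wheel 110 mm over all, rim top at 62 mm.
- handle_mid (a point): Centre of the wheel's upright black handle: round, 18 mm diameter, 46 mm high (66 to 112 mm above the bench); this point is 89 mm above the bench. It spins freely on its pin, so it can be held with the gripper's orientation unchanged while it is carried round the hub at 42 mm radius.
- pointer (a point): Tip of the fixed steel pointer beside the wheel, on the jig's +x side, 55 mm from the wheel's axis, 54 mm above the bench.
- stop_face (a point): Centre of the end stop's face, 70 mm above the bench, looking to the jig's -y; axes as the jig's. Aluminium plate 50 mm wide, 10 thick, top at 84 mm. Moves towards the V (-y) as the wheel goes clockwise. A dowel touching it has its centre 90 mm to -y of it. Pushes under 15 N do not shift it.
- dowel_center (a point): Centre of the plain light-wood dowel, 36 mm diameter, 180 mm long, about 0.13 kg; its x axis is the dowel's own axis (both ends alike; it may be rolled about it). Starts lying level on the rest, centre 32 mm above the bench.
- rest: Plywood rest, 170 mm (x, along the dowel) by 70 mm, 8 mm thick, fixed; origin on the bench under its centre. Two cross strips at x = -65 and +65 mm, 20 mm wide, carry the dowel at 14 mm height between cleats 23 mm high; between the strips the dowel's sides are free.
- glue: Bystander: white glue bottle, 56 mm diameter, 100 mm high; origin under its centre. Leave it alone.
- knobstick: Bystander: square wooden bar 160 x 32 x 32 mm with a turned knob at its +x end; origin under its centre. Leave it alone.
- offcut: Bystander: small dark wood offcut 60 x 45 x 22 mm; origin under its centre. Leave it alone.
- dowel: The same dowel as a body; origin at the middle of its length on its surface (it turns as the dowel rolls): use point dowel_center for its position.

How it is judged:
On the way, in this order (a step that is already met when the one before it is completed fails the run):
1. the handwheel is cranked to the pointer and stands there (value of joint wheel between -0.18 and 0.18 rad and velocity of joint wheel between -0.15 and 0.15 rad/s), for 0.3 s.
2. the dowel is lifted clear of its rest in the gripper (height (world z) of dowel_center above 0.06 m and contact force between the fingers and dowel above 1 N), for 0.1 s.
At the end, for the whole second after the job is handed in: Through the last second: wheel within 0.18 rad of the pointer; dowel within 3 mm sideways and 2.5 mm above its seat, within 0.035 rad of the V, end within 5 mm of the stop; 3 N or more on each side of the V; fingers holding it (over 3 N); dowel still (value of joint wheel between -0.18 and 0.18 rad and x of dowel_center in the frame of v_seat between -0.003 and 0.003 m and z of dowel_center in the frame of v_seat between -0.004 and 0.0025 m and y of dowel_center in the frame of stop_face between -0.095 and -0.087 m and angle between the x axis of dowel_center and the y axis of jig, either way round below 0.035 rad and contact force between each of cheek_near, cheek_far, the fingers and dowel above 3 N and linear speed of dowel below 0.01 m/s); the arm keeps its last pose, push and grip.
It fails at once if a bystander is shifted more than 25 mm (distance of any of glue, knobstick, offcut from where it was at the start of the episode above 0.025 m).
It fails at once if the dowel is jammed down with more than 80 N on one side of the V (contact force between any of cheek_near, cheek_far and dowel above 80 N).
It also fails if it takes over 72 s, if anything falls off the work surface, if the arm or the gripper's body presses on something with over 40 N, if the wrist force passes 120 N, or if a joint passes its speed limit or range.

## Robot

A 6-joint arm with a two-finger parallel gripper is mounted at the origin on the work surface. World frame = base frame: x ahead of the robot, y to its left, z up, the work surface at z = 0. Lengths are in m, angles in rad, forces in N, time in s.
With the tool pointing down it reaches from about 0.35 to 0.775 m from the base axis. Payload 5.5 kg.
Tool frame: the origin (TCP) lies at the very end of the fingers, on their centre line; the grasp point (between the pads) lies 19 mm behind it; z points along the fingers, y is the direction in which the jaws open and shut (so a half turn about z gives the same grasp; the last joint's range is limited). The gripper opens to 85 mm and grips with 20 to 120 N. Pads are 22 mm wide; open, the fingers measure 114 mm over their backs; the gripper's body (76 mm by 85 mm) begins 54 mm behind the grasp point. The pads swing forward as they close: fully open they stand 13 mm farther back than shut.
Start: joints at [-1.326, 0.313, 0.046, 1.304, 0, 1.431], TCP at [0.216, -0.533, 0.231] pointing down, gripper open.
Joint ranges: [-2.76, 2.76], [-0.86, 1.69], [-1.03, 1.26], [-2.2, 2.34], [-1.47, 1.5], [-3.14, 3.14]. Speed limits (rad/s): [2.57, 2.57, 3.14, 3.14, 3.14, 3.14].

## Interface

Orientations are given as a unit quaternion [w, x, y, z].
In Python, from workcell import get_state, read_camera, hand_in, find_in, silhouettes gives the robot as it stands. The module is installed in compiled form; this text tells all that it offers.
- The arm moves only by the tool send_rows, never from a script. Its argument "deltas" is a list that holds one entry, the list of rows, each a list of 6 numbers: the shift along the world's x, y, z in cm, then the turn, a rotation vector about the world's x, y, z in degrees. In form: [[[dx, dy, dz, wx, wy, wz], ...]]. A call has 1 to 12 rows; each row is the pose to reach, as a shift and turn from the pose commanded when the call began; what a row does not reach only later rows make up. A row lasts 1/10 s, in which the tool goes at most 50 mm and 8.59 degrees, less where a joint would pass 70% of its speed; a pose out of reach is approached as far as the arm can. A call with a gripper value outside its range is refused whole. "jaw" is the opening, from -1 (shut) to 1 (fully open), so that 0 is half open, set as the call begins (left out, the last holds). The fingers move at their own pace and stop on an object; "force" is the grip in N (left out, the last holds). Time passes only in rows, so rows that repeat a pose let the fingers close. It gives the time, the measured TCP pose, the force and the opening at its end, in the units of the state.
- get_state(): the state, without advancing time (a new reading comes with each control period).
- read_camera(name): name is "scene" or "top" or "wrist"; returns a dict with "img" (420x560x3 uint8, red, green, blue), "z_map" (420x560 float32, m along the optical axis (not along the pixel's ray), 0 where there is no reading), "vfov" (degrees; the focal length in pixels is half the picture's height over the tangent of half this angle, whatever the lens; pixels are square), "cx", "cy" (the principal point, pixels), "R" (3x3) and "t" (3): a world point X has camera coordinates R X + t; the wrist camera has in their place "hand_eye" (4x4, takes a point from camera to tool coordinates, whose origin is the TCP and whose axes are the flange's). Camera axes: x right, y down, z forward; pixel columns grow to the right and rows downward; lengths in m; the calibration is good to about 2 mm. A picture is of the moment at which its call begins: read the wrist's pose just before it.
- hand_in(): hands the job in, once; it reports no verdict.
Trained networks look in a picture, given as the dict that the camera call returned (one of the last four; its "shot" number tells which), for a name from the list of things; names that differ only in an ending like _2 or _b are one class to them, and where a whole thing is asked for, a point or a joint stands for the part that bears it (a point fixed in the world has none). Each returns a list of dicts, best first, with "conf" (0 to 1); they miss things now and then, are a little off and sometimes report something else, mostly with a low value. They report only what shows in the picture. A call takes as long as a camera call.
- find_in(picture, thing): "box" ([centre column, centre row, width, height] in pixels, round what is visible of it).
- silhouettes(picture, thing): "mask" (420x560 bool, what is visible of it) and "box" ([centre column, centre row, width, height] in pixels, round what is visible of it).
The state is a dict: "clock": time; "joint_pos": joint angles; "qvel": joint speeds; "tau": joint torques, N m; "tcp_pos": TCP position; "orientation": TCP orientation; "wrist_force": force on the tool from outside, world axes, zero at the start; "ft_torque": the same for the moment, N m; "finger_gap": finger opening in m.
Only numpy, scipy, OpenCV 4.12 (cv2) and the standard library are available. Lean on these libraries where they do the work, as an engineer would, in place of code of your own. Each camera call takes 0.05 s, during which the arm holds its last target.

## Working session

There is one attempt and no reset: what is moved stays moved. The work goes in short steps, Python scripts to look and compute and a tool call to move; the robot and the scene stay as the last step left them, time stands still between calls to the robot, and variables do not carry over. Pictures are saved under pics/ and viewed, and the job is handed in when it is done.

Besides the shell and the picture viewer there is one more tool, called after "Request:" as name(argument=value, ...), one argument or row to a line, values as JSON. send_rows: Moves the arm, as the interface text tells. Its arguments: {"type":"object","properties":{"deltas":{"type":"array","items":{"type":"array","items":{"type":"array","items":{"type":"number"}}}},"jaw":{"type":"number"},"force":{"type":"number"}},"required":["deltas"]}

```bash
mkdir -p pics; cat > h.py <<'E'
import numpy as np, cv2, math
from workcell import get_state, read_camera, hand_in, find_in, silhouettes
from scipy.spatial.transform import Rotation as Ro
def f(p): return p["img"].shape[0]/2/math.tan(math.radians(p["vfov"])/2)
def pose(p,st=None):
    if "R" in p: 
        R=np.array(p["R"]);t=np.array(p["t"]); return R.T,-R.T@t
    H=np.array(p["hand_eye"]);q=st["orientation"]
    Rt=Ro.from_quat([q[1],q[2],q[3],q[0]]).as_matrix()
    return Rt@H[:3,:3],Rt@H[:3,3]+np.array(st["tcp_pos"])
def cloud(p,mask=None,st=None):
    z=p["z_map"];m=z>0
    if mask is not None: m&=mask
    v,u=np.nonzero(m);d=z[v,u];F=f(p)
    P=np.stack([(u-p["cx"])/F*d,(v-p["cy"])/F*d,d],1)
    R,c=pose(p,st); return P@R.T+c,u,v
def plane(p,u,v,z,st=None):
    R,c=pose(p,st);F=f(p);r=R@np.array([(u-p["cx"])/F,(v-p["cy"])/F,1.]);s=(z-c[2])/r[2];return c+s*r
def proj(p,X,st=None):
    R,c=pose(p,st);q=R.T@(np.array(X)-c);F=f(p);return q[0]/q[2]*F+p["cx"],q[1]/q[2]*F+p["cy"]
def save(p,n): cv2.imwrite("pics/"+n,cv2.cvtColor(p["img"],cv2.COLOR_RGB2BGR))
E
python3 - <<'E'
from h import *
np.set_printoptions(precision=4,suppress=True)
s=get_state();print(s)
for n in ["scene","top"]:
    p=read_camera(n);save(p,n+"0.png");print(n,p["vfov"],pose(p)[1])
    for t in ["jig","wheel","handle_mid","dowel","rest","glue","knobstick","offcut","pointer","stop_face"]:
        try:
            r=silhouettes(p,t)
        except Exception as e: print(t,e);continue
        for o in r[:2]:
            P,u,v=cloud(p,o["mask"])
            print(t,round(o["conf"],2),np.round(o["box"]),len(P),np.median(P,0) if len(P) else "",P.min(0) if len(P) else "",P.max(0) if len(P) else "")
E
```

```text
{'clock': 0.0, 'joint_pos': array([-1.3256,  0.314 ,  0.045 ,  1.3036, -0.    ,  1.4312]), 'qvel': array([-0.003 , -0.0006,  0.0018, -0.0001, -0.0001,  0.0002]), 'tau': array([ -0.0001, -48.0627,  29.8533,   0.0194,   0.    ,   0.    ]), 'tcp_pos': array([ 0.2157, -0.5325,  0.2304]), 'orientation': array([-0.0009,  0.9816,  0.1912, -0.0001]), 'wrist_force': array([0.0823, 0.085 , 0.3847]), 'ft_torque': array([ 0.0019, -0.0617,  0.0082]), 'finger_gap': 0.08559594860498843}
scene 49.48384374544658 [1.0363 0.7361 0.7517]
jig 0.97 [368. 290. 156. 125.] 7316 [0.5014 0.2253 0.0212] [ 0.3708 -0.0481 -0.0015] [0.5676 0.3722 0.1158]
wheel 0.73 [368. 286. 161. 123.] 7480 [0.5011 0.2256 0.0211] [ 0.3502 -0.0428 -0.0015] [0.5677 0.3722 0.1158]
wheel 0.65 [404. 290.  54.  52.] 1257 [0.472  0.2859 0.0622] [ 0.3677  0.1923 -0.0011] [0.528  0.3447 0.1158]
handle_mid 0.6 [342. 246.  55.  47.] 408 [0.484  0.1309 0.0577] [ 0.4041 -0.0513 -0.0004] [0.5067 0.162  0.0724]
handle_mid 0.59 [410. 275.  13.  15.] 177 [0.4421 0.2724 0.0946] [ 0.3437  0.1815 -0.0007] [0.447  0.2791 0.1158]
dowel 0.95 [247. 188.
[... 1933 characters left out ...]
7271 -0.101   0.1042]
offcut 0.87 [426. 273.  23.  23.] 438 [ 0.3844 -0.4332  0.0211] [ 0.3537 -0.4624 -0.0025] [ 0.4164 -0.4076  0.0287]
offcut 0.24 [142. 246.  10.   8.] 66 [0.438  0.2628 0.1075] [0.4281 0.2575 0.0675] [0.4452 0.2721 0.1154]
pointer 0.67 [368. 215.  47.  71.] 826 [ 0.5342 -0.2807  0.0083] [ 0.4402 -0.3444 -0.005 ] [ 0.6202 -0.225   0.0431]
pointer 0.56 [189. 227. 161.  57.] 6845 [0.4885 0.1731 0.0194] [ 0.4112 -0.0298 -0.0061] [0.5666 0.3709 0.1154]
stop_face 0.68 [426. 271.  26.  24.] 443 [ 0.3858 -0.434   0.0211] [ 0.3537 -0.4632 -0.0012] [ 0.4164 -0.4076  0.0287]
stop_face 0.5 [168. 225.   8.  16.] 161 [0.485  0.2045 0.0784] [0.4628 0.2001 0.0171] [0.5067 0.2246 0.0899]
```

View pics/scene0.png

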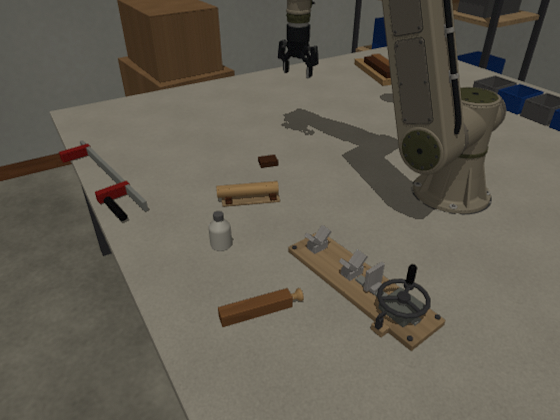

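View pics/top0.png

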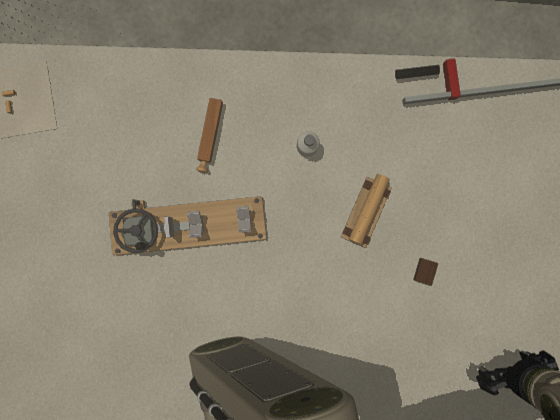

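```bash
python3 - <<'E'
from h import *
np.set_printoptions(precision=4,suppress=True)
p=read_camera("top");q=read_camera("scene")
A=cloud(p)[0];B=cloud(q)[0]
for nm,P in (("top",A),("scene",B)):
    print(nm)
    def sel(x0,x1,y0,y1,z0,z1): return P[(P[:,0]>x0)&(P[:,0]<x1)&(P[:,1]>y0)&(P[:,1]<y1)&(P[:,2]>z0)&(P[:,2]<z1)]
    b=sel(.35,.62,-.1,.42,.013,.024)
    r=cv2.minAreaRect((b[:,:2]*1000).astype(np.float32));print("base",r,len(b),np.median(b[:,2]))
    h=sel(.4,.5,.22,.35,.075,.12); print("handle",h.mean(0),len(h),h.min(0),h.max(0))
    d=sel(.42,.67,-.38,-.2,.038,.06); d2=d[:,:2]-d[:,:2].mean(0);w,V=np.linalg.eigh(d2.T@d2);print("dowel",d.mean(0),V[:,1],math.degrees(math.atan2(V[1,1],V[0,1])),d[:,2].max())
    print(cv2.minAreaRect((d[:,:2]*1000).astype(np.float32)))
    rim=sel(.39,.56,.21,.36,.055,.068)
    print("rim",cv2.minEnclosingCircle((rim[:,:2]*1000).astype(np.float32)),rim.mean(0),len(rim))
    vs=sel(.42,.55,-.05,.2,.055,.075);print("vtop",vs.min(0),vs.max(0))
    np.save(nm+"_v.npy",vs)
    r=cv2.minAreaRect((vs[:,:2]*1000).astype(np.float32));print(r,cv2.boxPoints(r))
im=cv2.resize(p["img"][170:290,90:290],None,fx=4,fy=4,interpolation=cv2.INTER_CUBIC)
cv2.imwrite("pics/topz.png",im[:,:,::-1])
E
```

```text
top
base ((498.2987060546875, 170.88128662109375), (130.4589385986328, 389.5804443359375), 7.241469383239746) 4142 0.017629604422694234
handle [0.4374 0.2642 0.1033] 68 [0.428  0.2574 0.081 ] [0.4452 0.2752 0.1164]
dowel [ 0.5399 -0.2851  0.0463] [-0.9252  0.3796] 157.6914288212696 0.05576174308759829
((539.8324584960938, -285.554443359375), (34.7366943359375, 179.25880432128906), 67.45011901855469)
rim ((483.96966552734375, 287.4146728515625), 65.0546875) [0.4751 0.2878 0.0608] 709
vtop [0.459  0.0086 0.0551] [0.5378 0.2    0.0733]
((496.122314453125, 106.9278335571289), (63.85387420654297, 192.9239501953125), 7.1520915031433105) [[452.4339 198.6642]
 [476.4536   7.2414]
 [539.8107  15.1914]
 [515.791  206.6143]]
scene
base ((499.2687683105469, 173.12232971191406), (133.23899841308594, 390.6852111816406), 7.451772212982178) 3673 0.019424739271102887
handle [0.4414 0.2719 0.0981] 147 [0.4305 0.2604 0.0753] [0.4475 0.279  0.116 ]
dowel [ 0.5439 -0.2772  0.0467] [-0.9246  0.3809] 157.61241580559505 0.05492211875410158
((542.320068359375, -279.256591796875), (34.41923522949219, 178.20223999023438), 67.79621887207031)
rim ((482.38916015625, 276.87261962890625), 70.79412841796875) [0.479  0.2881 0.0619] 1018
vtop [0.461  0.0102 0.0551] [0.5409 0.1652 0.0743]
((501.5715637207031, 88.37773132324219), (62.47603225708008, 151.53395080566406), 7.660224914550781) [[460.5127 159.3046]
 [480.7119   9.1229]
 [542.6304  17.4509]
 [522.4312 167.6325]]
```

View pics/topz.png

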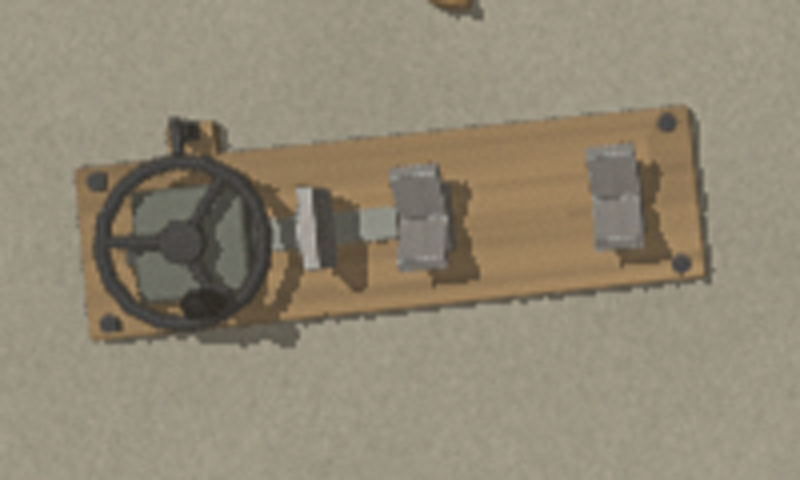

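The pictures show the jig at left in the top view (base 110–267, 197–255), with the handle at about (143,247). The dowel is on its rest at (370,208), tilted. The glue is at (310,144), the knobstick at (209,136) and the offcut at (426,272). Next I'll fit the jig pose.

```bash
cat > fit.py <<'E'
from h import *
from scipy.optimize import least_squares
def fitjig(P):
    # base top points & wheel rim & V tops
    g=lambda z0,z1:P[(P[:,0]>.38)&(P[:,0]<.62)&(P[:,1]>-.08)&(P[:,1]<.4)&(P[:,2]>z0)&(P[:,2]<z1)][:,:2]
    rim=g(.056,.067)
    th=math.radians(7.3);o=np.array([.508,.087])
    for it in range(6):
        ex=np.array([math.cos(th),math.sin(th)]);ey=np.array([-ex[1],ex[0]])
        b=(g(.014,.023)-o);x=b@ex;y=b@ey
        # edges: per y bin extremes of x
        lo=[];hi=[];ys=[]
        for yb in np.arange(-.10,.14,.006):
            m=(abs(y-yb)<.004)&(abs(x)<.07)
            if m.sum()>5: ys.append(yb);lo.append(np.percentile(x[m],3));hi.append(np.percentile(x[m],97))
        mid=(np.array(lo)+np.array(hi))/2
        c=np.polyfit(ys,mid,1); c2=np.polyfit(ys,lo,1);c3=np.polyfit(ys,hi,1)
        m=abs(x)<.04
        ylo,yhi=np.percentile(y[m],.3),np.percentile(y[m],99.7)
        o=o+ex*c[1]+ey*((ylo+yhi)/2-.085); th-=math.atan(c[0])
    print("jig o",o,"th",math.degrees(th),"width",np.mean(hi)-np.mean(lo),"len",yhi-ylo,"edge slopes",c2[0],c3[0])
    return o,th
if __name__=="__main__":
    np.set_printoptions(precision=4,suppress=True)
    for n in ("top","scene"):
        P=cloud(read_camera(n))[0]
        o,th=fitjig(P);ex=np.array([math.cos(th),math.sin(th)]);ey=np.array([-ex[1],ex[0]])
        J=np.c_[(P[:,:2]-o)@ex,(P[:,:2]-o)@ey,P[:,2]]
        r=J[(J[:,2]>.056)&(J[:,2]<.067)&(J[:,1]>.14)&(J[:,1]<.27)]
        rr=np.hypot(r[:,0],r[:,1]-.205);r=r[(rr>.035)&(rr<.065)]
        s=least_squares(lambda p:np.hypot(r[:,0]-p[0],r[:,1]-p[1])-p[2],[0,.205,.05],loss="soft_l1",f_scale=.002).x;print("hub in jig",s)
        v=J[(J[:,2]>.06)&(J[:,2]<.074)&(abs(J[:,1])<.09)]
        for k in(-.06,.06):
            w=v[abs(v[:,1]-k)<.03];print("V",k,w.min(0),w.max(0),len(w))
        t=J[(J[:,2]>.076)&(J[:,2]<.09)&(abs(J[:,0])<.04)&(J[:,1]>.08)&(J[:,1]<.145)];print("stop",t.min(0),t.max(0),np.median(t,0))
        h=J[(J[:,2]>.075)&(J[:,2]<.12)&(J[:,1]>.15)];print("handle",h.mean(0),h.min(0),h.max(0),"q",-math.atan2(h[:,1].mean()-.205,h[:,0].mean()))
        print("seat world",o,"hub",o+.205*ey)
E
python3 fit.py
```

```text
jig o [0.4987 0.0852] th 7.299167169871807 width 0.1031577167687261 len 0.3871753069640434 edge slopes -0.002911110983350193 0.002911109556412515
hub in jig [-0.0001  0.2043  0.0492]
V -0.06 [-0.0316 -0.0749  0.06  ] [ 0.0324 -0.0448  0.0729] 164
V 0.06 [-0.0316  0.045   0.06  ] [0.0321 0.0749 0.0737] 165
stop [-0.0233  0.1172  0.0771] [0.025  0.1286 0.0887] [0.0011 0.1228 0.0818]
handle [-0.0381  0.1854  0.1031] [-0.047   0.1787  0.0757] [-0.0298  0.1955  0.1143] q 2.66611325601757
seat world [0.4987 0.0852] hub [0.4726 0.2885]
jig o [0.5114 0.0896] th 6.3032407966772315 width 0.0837614581860341 len 0.38827376483361065 edge slopes 0.01695572026201957 -0.014684837599250824
hub in jig [-0.0117  0.2052  0.0488]
V -0.06 [-1.2388 -0.0889  0.0601] [ 0.0217 -0.03    0.073 ] 229
V 0.06 [-0.5459  0.03    0.06  ] [0.0204 0.075  0.0739] 254
stop [-0.0389  0.1174  0.076 ] [0.0119 0.1299 0.088 ] [-0.0127  0.1248  0.0845]
handle [-0.0496  0.1888  0.0981] [-0.0607  0.1781  0.075 ] [-0.0436  0.1959  0.1159] q 2.8252241608714175
seat world [0.5114 0.0896] hub [0.4888 0.2933]
```

Request:
send_rows(
  deltas=[
    [[4, 5, 0, 0, 0, 8], [8, 10, 0, 0, 0, 16], [12, 15, 0, 0, 0, 24], [16, 20, 0, 0, 0, 32], [20, 25, 0, 0, 0, 40], [22, 30, 0, 0, 0, 48], [24, 34, 0, 0, 0, 56], [24, 39, 0, 0, 0, 64], [24, 44, 0, 0, 0, 72], [24, 49, 0, 0, 0, 75], [23, 54, 0, 0, 0, 75], [23, 59, 0, 0, 0, 75]],
  ],
  jaw=1,
)

```text
clock: 2.5
tcp_pos: [0.4469, -0.0028, 0.2315]
orientation: [0.0, 0.662, 0.749, 0.0]
wrist_force: [1.3, 0.2, -0.4]
finger_gap: 0.0854
```

Request:
send_rows(
  deltas=[
    [[0, 5, 0, 0, 0, 0], [0, 10, 0, 0, 0, 0], [0, 15, 0, 0, 0, 0], [0, 20, 0, 0, 0, 0], [0, 20, 0, 0, 0, 0], [0, 20, 0, 0, 0, 0]],
  ],
)

```text
clock: 3.1
tcp_pos: [0.4467, 0.1965, 0.2312]
orientation: [0.0, 0.661, 0.75, -0.0]
wrist_force: [-0.5, 0.5, 0.1]
finger_gap: 0.0854
```

```bash
python3 - <<'E'
from h import *
np.set_printoptions(precision=4,suppress=True)
s=get_state();p=read_camera("wrist");save(p,"w1.png");print(s["tcp_pos"],s["orientation"],p["vfov"],p["hand_eye"])
P=cloud(p,None,s)[0]
h=P[(P[:,0]>.4)&(P[:,0]<.5)&(P[:,1]>.22)&(P[:,1]<.33)&(P[:,2]>.075)&(P[:,2]<.125)]
print(len(h),h.mean(0),h.min(0),h.max(0))
t=h[h[:,2]>.107];print("top",t.mean(0),cv2.minEnclosingCircle((t[:,:2]*1000).astype(np.float32)),len(t))
print(proj(p,[.4343,.2685,.11],s))
E
```

```text
[0.4467 0.1965 0.2312] [ 0.0001  0.661   0.7504 -0.0002] 66.46225185055856 [[-0.0008 -0.9449 -0.3273  0.0839]
 [ 1.     -0.001   0.0003  0.001 ]
 [-0.0006 -0.3273  0.9449 -0.1417]
 [ 0.      0.      0.      1.    ]]
396 [0.4388 0.2671 0.1096] [0.4301 0.2579 0.0807] [0.4473 0.2756 0.1135]
top [0.4388 0.2668 0.1104] ((438.7861022949219, 266.6678771972656), 8.442625045776367) 344
(np.float64(273.33559413281773), np.float64(112.81671266716825))
```

View pics/w1.png

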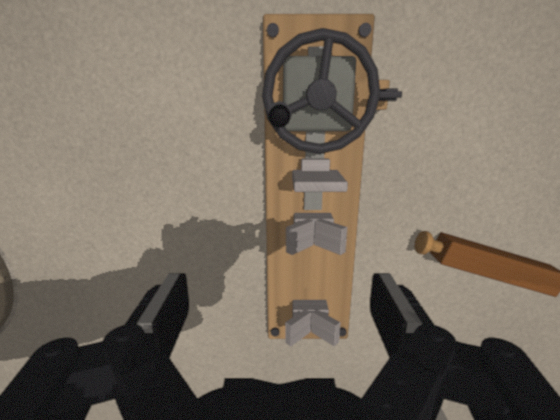

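The wrist view shows the handle at (280,116), the hub at (320,95) and the pointer at right (390,95). Next I'll check the jig from this view.

```bash
python3 - <<'E'
from h import *
from scipy.optimize import least_squares
np.set_printoptions(precision=4,suppress=True)
s=get_state();p=read_camera("wrist")
P=cloud(p,None,s)[0]
th=math.radians(7.3)
c0=np.array([.4726,.2885])
for zlo,zhi in((.056,.067),):
    r=P[(P[:,2]>zlo)&(P[:,2]<zhi)];rr=np.hypot(*(r[:,:2]-c0).T);r=r[(rr>.04)&(rr<.062)]
    sol=least_squares(lambda q:np.hypot(r[:,0]-q[0],r[:,1]-q[1])-q[2],[*c0,.05],loss="soft_l1",f_scale=.002).x;print("hub",sol,len(r),np.percentile(r[:,2],90))
v=P[(P[:,2]>.06)&(P[:,2]<.076)&(abs(P[:,0]-.5)<.06)&(P[:,1]>-.02)&(P[:,1]<.17)]
rc=cv2.minAreaRect((v[:,:2]*1000).astype(np.float32));print(rc)
st=P[(P[:,2]>.076)&(P[:,2]<.095)&(P[:,1]>.17)&(P[:,1]<.23)&(abs(P[:,0]-.48)<.04)];print(cv2.minAreaRect((st[:,:2]*1000).astype(np.float32)),st[:,2].max())
hd=np.array([.4387,.2667]);d=hd-sol[:2];ex=np.array([math.cos(th),math.sin(th)]);ey=np.array([-ex[1],ex[0]])
print("r",np.hypot(*d),"q",-math.atan2(d@ey,d@ex)-0, "tool yaw",Ro.from_quat(np.r_[s["orientation"][1:],s["orientation"][0]]).as_matrix()[:,0])
print(sol[:2]-.205*ey)
E
```

```text
hub [0.4741 0.288  0.0489] 3817 0.06164877680390958
((500.9516906738281, 84.79639434814453), (63.97142028808594, 151.28939819335938), 7.226149082183838)
((485.0064392089844, 207.30206298828125), (49.71546936035156, 10.482378959655762), 7.437504768371582) 0.08535192642704448
r 0.0412944304196916 q 2.7283051158698375 tool yaw [-0.1239  0.9923 -0.0005]
[0.5002 0.0846]
```

Request:
send_rows(
  deltas=[
    [[-0.8, 4, -2, 0, 0, 0], [-0.8, 7, -5, 0, 0, 0], [-0.8, 7, -9, 0, 0, 0], [-0.8, 7, -13, 0, 0, 0], [-0.8, 7, -15, 0, 0, 0], [-0.8, 7, -15.9, 0, 0, 0], [-0.8, 7, -15.9, 0, 0, 0]],
  ],
)

```text
clock: 3.9
tcp_pos: [0.439, 0.2636, 0.0715]
orientation: [-0.0, 0.663, 0.748, -0.001]
wrist_force: [0.3, -0.2, 0.5]
finger_gap: 0.0851
```

Request:
send_rows(
  deltas=[
    [[0, 0, 0, 0, 0, 0], [0, 0, 0, 0, 0, 0], [0, 0, 0, 0, 0, 0], [0, 0, 0, 0, 0, 0], [0, 0, 0, 0, 0, 0], [0, 0, 0, 0, 0, 0], [0, 0, 0, 0, 0, 0]],
  ],
  jaw=-1,
  force=40,
)

```text
clock: 4.6
tcp_pos: [0.4385, 0.2652, 0.0731]
orientation: [-0.0, 0.662, 0.749, -0.0]
wrist_force: [-3.3, -2.1, 7.1]
finger_gap: 0.0168
```

```bash
python3 - <<'E'
from h import *
np.set_printoptions(precision=4,suppress=True)
s=get_state();print(s)
p=read_camera("wrist");save(p,"w2.png")
th=7.3;a0=-3.555
def pt(q):
    a=math.radians(th)-q;return np.array([.474,.288])+.042*np.array([math.cos(a),math.sin(a)])
st=pt(a0);print(st)
qs=np.linspace(a0,0,25)[1:]
d=(np.array([pt(q) for q in qs])-st)*100
print([[round(x,2),round(y,2)] for x,y in d[:12]]);e=d[12:]-d[11];print([[round(x,2),round(y,2)] for x,y in e])
E
```

```text
{'clock': 4.6, 'joint_pos': array([ 0.3873,  0.3001, -0.3811,  0.8901, -0.0001,  1.8347]), 'qvel': array([ 0.0009, -0.0018,  0.0005,  0.0021, -0.0019, -0.0003]), 'tau': array([ -0.2351, -40.2105,  25.7415,  -1.5898,   0.0277,   0.0045]), 'tcp_pos': array([0.4385, 0.2652, 0.0731]), 'orientation': array([-0.0001,  0.6622,  0.7494, -0.0003]), 'wrist_force': array([-3.3236, -2.0891,  7.0595]), 'ft_torque': array([-0.231 ,  0.6752, -0.0308]), 'finger_gap': 0.016838996616262644}
[0.438  0.2664]
[[np.float64(-0.28), np.float64(0.56)], [np.float64(-0.47), np.float64(1.15)], [np.float64(-0.58), np.float64(1.76)], [np.float64(-0.59), np.float64(2.38)], [np.float64(-0.52), np.float64(3.0)], [np.float64(-0.35), np.float64(3.59)], [np.float64(-0.09), np.float64(4.16)], [np.float64(0.24), np.float64(4.68)], [np.float64(0.65), np.float64(5.15)], [np.float64(1.12), np.float64(5.56)], [np.float64(1.65), np.float64(5.88)], [np.float64(2.22), np.float64(6.13)]]
[[np.float64(0.6), np.float64(0.16)], [np.float64(1.22), np.float64(0.23)], [np.float64(1.84), np.float64(0.21)], [np.float64(2.45), np.float64(0.09)], [np.float64(3.04), np.float64(-0.11)], [np.float64(3.59), np.float64(-0.4)], [np.float64(4.09), np.float64(-0.76)], [np.float64(4.54), np.float64(-1.2)], [np.float64(4.91), np.float64(-1.69)], [np.float64(5.21), np.float64(-2.24)], [np.float64(5.42), np.float64(-2.83)], [np.float64(5.54), np.float64(-3.43)]]
```

View pics/w2.png

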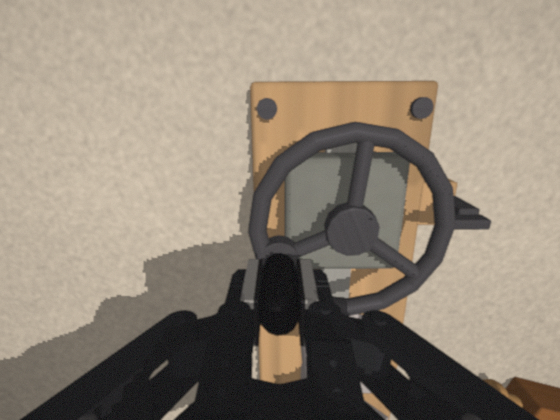

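The handle is gripped between the pads at (280,290). Now I'll crank clockwise.

Request:
send_rows(
  deltas=[
    [[-0.28, 0.56, 0, 0, 0, 0], [-0.47, 1.15, 0, 0, 0, 0], [-0.58, 1.76, 0, 0, 0, 0], [-0.59, 2.38, 0, 0, 0, 0], [-0.52, 3.0, 0, 0, 0, 0], [-0.35, 3.59, 0, 0, 0, 0], [-0.09, 4.16, 0, 0, 0, 0], [0.24, 4.68, 0, 0, 0, 0], [0.65, 5.15, 0, 0, 0, 0], [1.12, 5.56, 0, 0, 0, 0], [1.65, 5.88, 0, 0, 0, 0], [2.22, 6.13, 0, 0, 0, 0]],
  ],
)

```text
clock: 5.85
tcp_pos: [0.4599, 0.3267, 0.0731]
orientation: [-0.001, 0.662, 0.75, -0.001]
wrist_force: [-5.6, -2.6, 7.7]
finger_gap: 0.0169
```

Request:
send_rows(
  deltas=[
    [[0.6, 0.16, 0, 0, 0, 0], [1.22, 0.23, 0, 0, 0, 0], [1.84, 0.21, 0, 0, 0, 0], [2.45, 0.09, 0, 0, 0, 0], [3.04, -0.11, 0, 0, 0, 0], [3.59, -0.4, 0, 0, 0, 0], [4.09, -0.76, 0, 0, 0, 0], [4.54, -1.2, 0, 0, 0, 0], [4.91, -1.69, 0, 0, 0, 0], [5.21, -2.24, 0, 0, 0, 0], [5.42, -2.83, 0, 0, 0, 0], [5.54, -3.43, 0, 0, 0, 0]],
  ],
)

```text
clock: 7.05
tcp_pos: [0.5157, 0.2938, 0.0731]
orientation: [-0.002, 0.662, 0.75, 0.001]
wrist_force: [-5.1, 3.7, 5.0]
finger_gap: 0.0171
```

Request:
send_rows(
  deltas=[
    [[0, 0, 0, 0, 0, 0], [0, 0, 0, 0, 0, 0], [0, 0, 0, 0, 0, 0], [0, 0, 0, 0, 0, 0]],
  ],
)

```text
clock: 7.45
tcp_pos: [0.5159, 0.2929, 0.0731]
orientation: [-0.001, 0.662, 0.75, 0.0]
wrist_force: [-4.0, 0.4, 5.5]
finger_gap: 0.0167
```

```bash
cat > wq.py <<'E'
from h import *
np.set_printoptions(precision=4,suppress=True)
s=get_state();print(s["clock"],s["tcp_pos"],s["wrist_force"])
th=math.radians(7.3);ex=np.array([math.cos(th),math.sin(th)]);ey=np.array([-ex[1],ex[0]])
d=s["tcp_pos"][:2]-[.474,.288];print("tcp q",-math.atan2(d@ey,d@ex),np.hypot(*d))
p=read_camera("top");save(p,"topq.png");P=cloud(p)[0]
st=P[(P[:,2]>.076)&(P[:,2]<.095)&(P[:,1]>.15)&(P[:,1]<.23)&(abs(P[:,0]-.48)<.04)]
r=cv2.minAreaRect((st[:,:2]*1000).astype(np.float32));print(r)
c=np.array(r[0])/1000-[.5,.0848];print("stop y jig",c@ey-.005, len(st))
im=cv2.resize(p["img"][170:290,90:290],None,fx=4,fy=4,interpolation=cv2.INTER_CUBIC);cv2.imwrite("pics/topq.png",im[:,:,::-1])
E
python3 wq.py
```

```text
7.45 [0.5159 0.2929 0.0731] [-4.0168  0.4129  5.476 ]
tcp q 0.009830497999025689 0.04214728201794818
((487.2276306152344, 179.57546997070312), (48.57425308227539, 10.450654029846191), 6.770648002624512)
stop y jig 0.09063017807458577 95
```

View pics/topq.png

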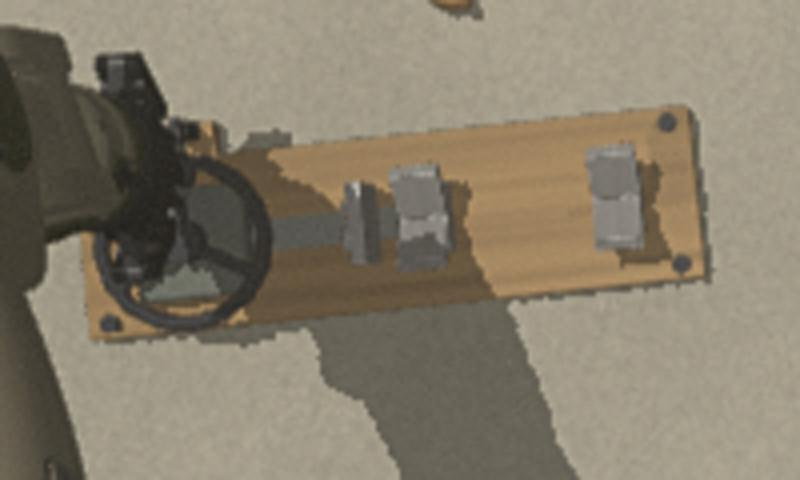

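The stop now stands about 90.6 mm out, and the handle sits at the pointer. I'll release and retreat upwards.

Request:
send_rows(
  deltas=[
    [[0, 0, 0, 0, 0, 0], [0, 0, 0, 0, 0, 0], [0, 0, 0, 0, 0, 0], [0, 0, 2, 0, 0, 0], [0, 0, 6, 0, 0, 0], [0, 0, 10, 0, 0, 0], [0, 0, 14, 0, 0, 0], [0, -4, 14, 0, 0, 0], [0, -9, 14, 0, 0, 0]],
  ],
  jaw=0,
)

```text
clock: 8.4
tcp_pos: [0.5181, 0.2031, 0.2141]
orientation: [0.001, 0.661, 0.75, 0.002]
wrist_force: [0.5, -0.6, -0.9]
finger_gap: 0.0424
```

Request:
send_rows(
  deltas=[
    [[0, -5, 0, 0, 0, 6], [0, -10, 0, 0, 0, 12], [0.5, -15, 0, 0, 0, 18], [0.5, -20, 0, 0, 0, 24], [1, -25, 0, 0, 0, 30], [1, -30, 0, 0, 0, 36], [1.5, -35, 0, 0, 0, 42], [2, -40, 0, 0, 0, 48], [2.4, -45, 0, 0, 0, 54], [2.4, -48.8, 0, 0, 0, 60.4], [2.4, -48.8, 0, 0, 0, 60.4], [2.4, -48.8, 0, 0, 0, 60.4]],
  ],
  jaw=1,
)

```text
clock: 9.6
tcp_pos: [0.5403, -0.2867, 0.2116]
orientation: [-0.0, 0.197, 0.98, 0.0]
wrist_force: [1.0, 0.8, -0.7]
finger_gap: 0.0857
```

```bash
python3 wq.py; python3 - <<'E'
from h import *
np.set_printoptions(precision=4,suppress=True)
s=get_state();p=read_camera("wrist");save(p,"w3.png");print(s["clock"],s["tcp_pos"],s["orientation"],s["joint_pos"])
o=silhouettes(p,"dowel");print([(a["conf"],a["box"]) for a in o])
P=cloud(p,None,s)[0]
d=P[(abs(P[:,0]-.54)<.12)&(abs(P[:,1]+.285)<.09)&(P[:,2]>.036)&(P[:,2]<.06)]
r=cv2.minAreaRect((d[:,:2]*1000).astype(np.float32));print(r,d[:,2].max(),len(d))
R=Ro.from_quat(np.r_[s["orientation"][1:],s["orientation"][0]]).as_matrix();print("yaw",math.degrees(math.atan2(R[1,0],R[0,0])))
E
```

```text
9.6 [ 0.5403 -0.2867  0.2116] [ 0.9832  0.7829 -0.7313]
tcp q 1.5833909134780464 0.5784824206496401
((487.2000732421875, 179.7858428955078), (48.55876922607422, 10.857970237731934), 6.299093723297119)
stop y jig 0.09084234737639124 94
9.65 [ 0.5404 -0.2855  0.2119] [-0.0005  0.1963  0.9805  0.0004] [-0.6175  0.3909  0.1102  1.2913  0.0004 -0.2224]
[(0.7, [278.2, 182.1, 39.7, 174.6])]
((543.3734741210938, -287.4512939453125), (34.4443244934082, 179.40335083007812), 67.49465942382812) 0.05126639722270404 5810
yaw 157.36045176990842
```

View pics/w3.png

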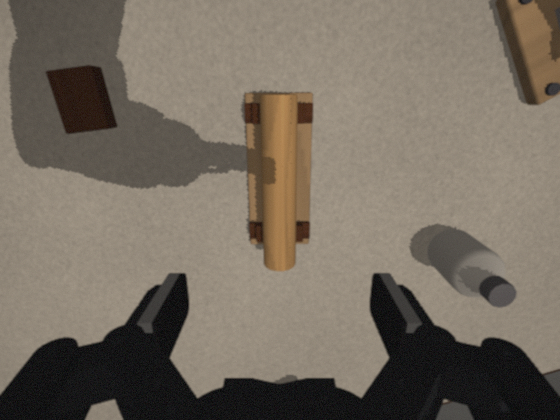

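View pics/topq.png

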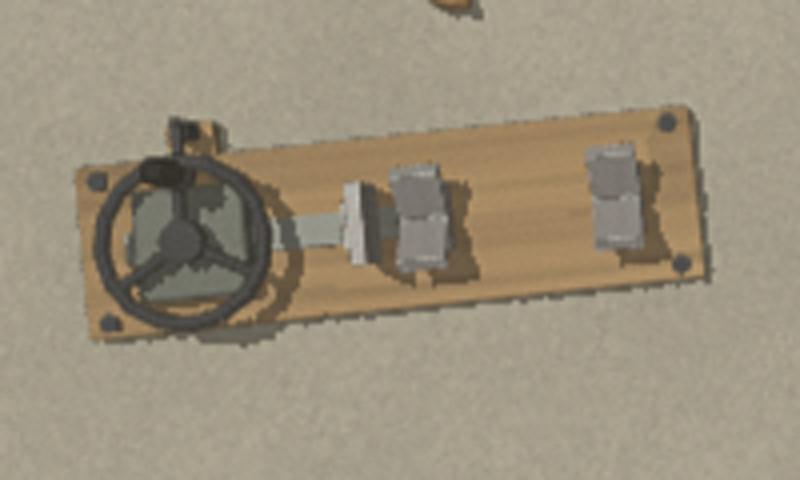

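The wrist view shows the dowel at (279,182), in line with the gripper. The top view shows the handle at the pointer. I'll descend and grip.

Request:
send_rows(
  deltas=[
    [[0.15, -0.1, -4, 0, 0, 0], [0.15, -0.1, -8, 0, 0, 0], [0.15, -0.1, -12, 0, 0, 0], [0.15, -0.1, -16, 0, 0, 0], [0.15, -0.1, -18.5, 0, 0, 0], [0.15, -0.1, -19.8, 0, 0, 0], [0.15, -0.1, -19.8, 0, 0, 0], [0.15, -0.1, -19.8, 0, 0, 0]],
  ],
)

```text
clock: 10.55
tcp_pos: [0.5432, -0.2866, 0.0156]
orientation: [0.001, 0.195, 0.981, -0.0]
wrist_force: [0.8, 0.3, 0.2]
finger_gap: 0.0855
```

Request:
send_rows(
  deltas=[
    [[0, 0, 0, 0, 0, 0], [0, 0, 0, 0, 0, 0], [0, 0, 0, 0, 0, 0], [0, 0, 0, 0, 0, 0], [0, 0, 0, 0, 0, 0], [0, 0, 0, 0, 0, 0]],
  ],
  jaw=-1,
  force=60,
)

```text
clock: 11.15
tcp_pos: [0.5428, -0.2873, 0.0155]
orientation: [0.001, 0.196, 0.981, -0.0]
wrist_force: [-1.4, -0.5, 5.5]
finger_gap: 0.0343
```

```bash
python3 - <<'E'
from h import *
s=get_state();p=read_camera("wrist");save(p,"w4.png");print(s["tcp_pos"],s["wrist_force"],s["ft_torque"],s["finger_gap"])
E
```

```text
[ 0.54282713 -0.28733746  0.01552264] [-1.4059338  -0.47284175  5.52883651] [0.06101556 0.16650231 0.05315404] 0.03433385726445183
```

View pics/w4.png

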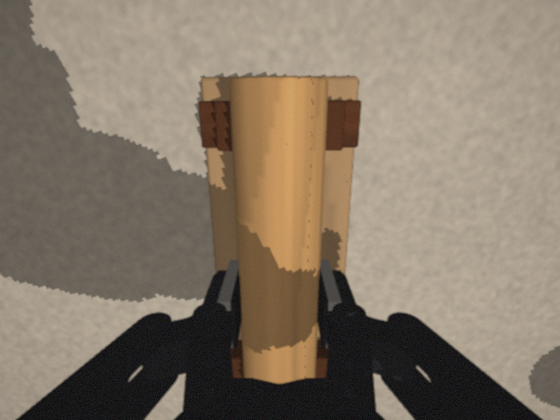

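Request:
send_rows(
  deltas=[
    [[0, 0, 3, 0, 0, 0], [0, 0, 7, 0, 0, 0], [0, 0, 11, 0, 0, 0], [0, 0, 15, 0, 0, 0], [0, 3, 15, 0, 0, -5], [-1, 8, 15, 0, 0, -13], [-1, 13, 15, 0, 0, -21], [-2, 18, 15, 0, 0, -29], [-2, 23, 15, 0, 0, -37], [-3, 28, 15, 0, 0, -45], [-4, 33, 15, 0, 0, -53], [-4.1, 35.7, 15, 0, 0, -60]],
  ],
)

```text
clock: 12.4
tcp_pos: [0.4999, 0.0723, 0.1642]
orientation: [-0.0, 0.662, 0.75, -0.0]
wrist_force: [-0.3, -0.0, -1.8]
finger_gap: 0.034
```

Request:
send_rows(
  deltas=[
    [[0, 0, 0, 0, 0, 0], [0, 0, 0, 0, 0, 0], [0, 0, 0, 0, 0, 0]],
  ],
)

```text
clock: 12.7
tcp_pos: [0.5014, 0.0696, 0.1642]
orientation: [0.0, 0.66, 0.752, -0.0]
wrist_force: [0.5, 0.0, -0.6]
finger_gap: 0.034
```

```bash
cat > w5.py <<'E'
from h import *
np.set_printoptions(precision=4,suppress=True)
s=get_state();print(s["clock"],s["tcp_pos"],s["wrist_force"],s["ft_torque"],s["finger_gap"])
R=Ro.from_quat(np.r_[s["orientation"][1:],s["orientation"][0]]).as_matrix();print("yaw",math.degrees(math.atan2(R[1,0],R[0,0])),R[:,2])
p=read_camera("wrist");save(p,"w5.png")
P=cloud(p,None,s)[0];T=(P-s["tcp_pos"])@R
# dowel points ahead of the fingers in tool frame
d=T[(abs(T[:,1])<.022)&(T[:,0]>.02)&(T[:,0]<.11)&(T[:,2]>-.045)&(T[:,2]<-.005)]
print("dowel tool",d.min(0),d.max(0),len(d))
top=[];
for x in np.arange(.025,.085,.01):
    k=d[abs(d[:,0]-x)<.004]; 
    if len(k)>20: top.append((x,np.percentile(k[:,2],1),(k[:,1].min()+k[:,1].max())/2))
top=np.array(top);print(top)
if len(top)>2: print("pitch",np.polyfit(top[:,0],top[:,1],1),"yawoff",np.polyfit(top[:,0],top[:,2],1))
th=math.radians(7.3);ex=np.array([math.cos(th),math.sin(th)]);ey=np.array([-ex[1],ex[0]])
c=s["tcp_pos"][:2]-[.5,.0848];print("tcp jig",c@ex,c@ey)
e=P[(T[:,0]>.02)&(T[:,0]<.11)&(abs(T[:,1])<.022)&(T[:,2]>-.045)&(T[:,2]<-.005)]
print("dowel end jig y", np.percentile((e[:,:2]-[.5,.0848])@ey,99.8))
q=P[(P[:,2]>.076)&(P[:,2]<.095)&(P[:,1]>.15)&(P[:,1]<.23)&(abs(P[:,0]-.488)<.04)];
if len(q): print("stop jig y",np.percentile((q[:,:2]-[.5,.0848])@ey,[1,99]))
E
python3 w5.py
```

```text
12.7 [0.5014 0.0696 0.1642] [ 0.4976  0.0128 -0.586 ] [-0.0444 -0.031   0.1019] 0.03396509837859657
yaw 97.46966343506668 [-0.     -0.0003 -1.    ]
dowel tool [ 0.02   -0.0172 -0.0358] [ 0.0906  0.0188 -0.0161] 17425
[[ 0.025  -0.0341  0.0008]
 [ 0.035  -0.0342  0.0008]
 [ 0.045  -0.0342  0.0008]
 [ 0.055  -0.0342  0.0007]
 [ 0.065  -0.0343  0.0007]
 [ 0.075  -0.0344  0.0008]]
pitch [-0.0052 -0.034 ] yawoff [-0.001   0.0008]
tcp jig -0.0005786053628174569 -0.015220256241999143
dowel end jig y 0.07519991894091109
stop jig y [0.09   0.0996]
```

View pics/w5.png

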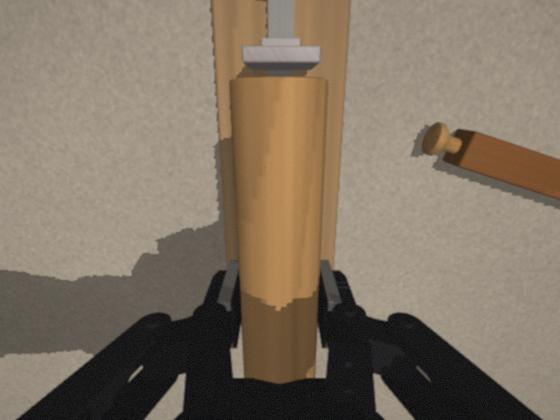

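Request:
send_rows(
  deltas=[
    [[0, 0, -3, 0, 0, 0], [0, 0, -6, 0, 0, 0], [0, 0, -9, 0, 0, 0], [0, 0, -10, 0, 0, 0], [0, 0, -10.4, 0, 0, 0], [0, 0.5, -10.4, 0, 0, 0], [-0.1, 1.0, -10.4, 0, 0, 0], [-0.15, 1.4, -10.4, 0, 0, 0], [-0.15, 1.4, -10.4, 0, 0, 0], [-0.15, 1.4, -10.4, 0, 0, 0]],
  ],
)

```text
clock: 13.75
tcp_pos: [0.5006, 0.0845, 0.0612]
orientation: [0.001, 0.66, 0.752, 0.001]
wrist_force: [1.3, -0.6, -0.3]
finger_gap: 0.0349
```

```bash
python3 w5.py
```

```text
13.75 [0.5006 0.0845 0.0612] [ 1.2732 -0.6439 -0.3334] [-0.2122 -0.1558 -0.0355] 0.03485614601664345
yaw 97.47126620262262 [ 0.0022 -0.0002 -1.    ]
dowel tool [ 0.02  -0.022 -0.036] [ 0.1006  0.022  -0.005 ] 21537
[[ 0.025  -0.0343  0.0008]
 [ 0.035  -0.0343  0.0008]
 [ 0.045  -0.0343 -0.0016]
 [ 0.055  -0.0345 -0.0016]
 [ 0.065  -0.0345 -0.0001]
 [ 0.075  -0.0347 -0.0001]]
pitch [-0.009 -0.034] yawoff [-0.0205  0.0007]
tcp jig 0.0005819476732432794 -0.0003915162674137785
dowel end jig y 0.09986334795937715
stop jig y [0.0654 0.0998]
```

View pics/w5.png

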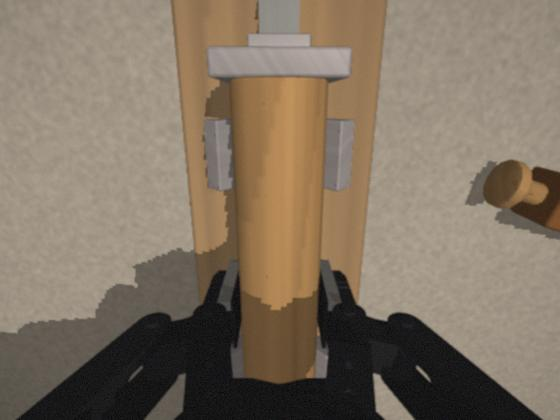

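The dowel lies centred over the V (plates span 206–352, dowel 232–327), with its end at the stop (row 77). I'll lower it gently.

Request:
send_rows(
  deltas=[
    [[0, 0, -0.3, 0, 0, 0], [0, 0, -0.5, 0, 0, 0], [0, 0, -0.6, 0, 0, 0], [0, 0, -0.7, 0, 0, 0], [0, 0, -0.7, 0, 0, 0]],
  ],
)

```text
clock: 14.3
tcp_pos: [0.5003, 0.0844, 0.0537]
orientation: [0.0, 0.66, 0.751, 0.001]
wrist_force: [1.1, -0.2, 3.9]
finger_gap: 0.0341
```

Request:
send_rows(
  deltas=[
    [[0, 0, -0.1, 0, 0, 0], [0, 0, -0.1, 0, 0, 0], [0, 0, -0.1, 0, 0, 0]],
  ],
)

```text
clock: 14.6
tcp_pos: [0.5004, 0.0845, 0.0535]
orientation: [0.001, 0.66, 0.751, 0.001]
wrist_force: [-2.2, -0.2, 9.9]
finger_gap: 0.0342
```

Request:
send_rows(
  deltas=[
    [[0, 0, -0.1, 0, 0, 0], [0, 0, -0.1, 0, 0, 0], [0, 0, -0.1, 0, 0, 0]],
  ],
)

```text
clock: 14.9
tcp_pos: [0.5004, 0.0845, 0.0534]
orientation: [0.001, 0.66, 0.751, 0.001]
wrist_force: [-3.3, 0.1, 18.4]
finger_gap: 0.0346
```

```bash
python3 w5.py;python3 - <<'E'
from h import *
for i in range(3):
    s=get_state();p=read_camera("scene");print(s["wrist_force"],s["ft_torque"],s["tcp_pos"])
save(p,"scene5.png")
E
python3 wq.py
```

```text
14.9 [0.5004 0.0845 0.0534] [-3.3163  0.1219 18.3815] [ 0.0138  0.8938 -0.2694] 0.0345927985799334
yaw 97.42461964441036 [ 0.0023  0.0004 -1.    ]
dowel tool [ 0.02   -0.022  -0.0354] [ 0.1007  0.022  -0.0055] 23446
[[ 0.025  -0.0342  0.0009]
 [ 0.035  -0.0343  0.0009]
 [ 0.045  -0.0342 -0.    ]
 [ 0.055  -0.0343  0.    ]
 [ 0.065  -0.0343  0.    ]
 [ 0.075  -0.0343 -0.    ]]
pitch [-0.0015 -0.0342] yawoff [-0.0202  0.0013]
tcp jig 0.0003739459421863472 -0.00035369973453997666
dowel end jig y 0.1000168513701831
stop jig y [0.0656 0.0999]
[-3.68526399  0.49162477 17.53993264] [ 0.02271246  0.93463705 -0.29996456] [0.50044269 0.08449965 0.05342751]
[-3.63050735  0.43442162 17.85898271] [ 0.08003022  0.89170978 -0.25516213] [0.50044939 0.08452279 0.05343726]
[-4.05972889  0.45087982 17.33225461] [ 0.04849898  0.8812472  -0.32866649] [0.50043809 0.08452796 0.05343488]
15.1 [0.5004 0.0845 0.0534] [-4.5475 -0.2229 17.8999]
tcp q 1.5689867946127873 0.20517207142268887
((0.0, 0.0), (0.0, 0.0), 0.0)
stop y jig -0.025580344430959273 0
```

View pics/w5.png

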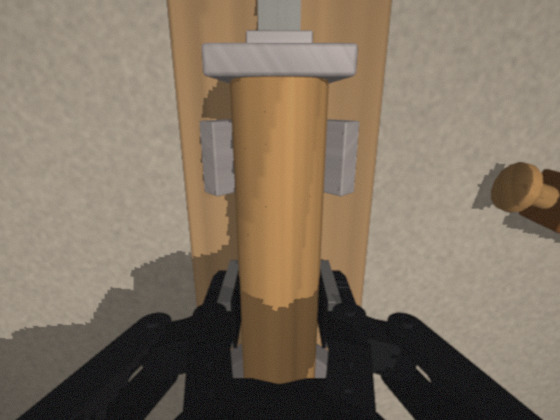

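View pics/scene5.png

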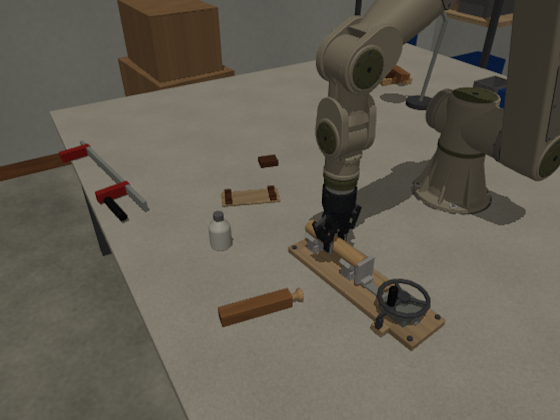

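```bash
python3 - <<'E'
from h import *
np.set_printoptions(precision=4,suppress=True)
p=read_camera("scene");P=cloud(p)[0];s=get_state()
h=P[(P[:,2]>.07)&(P[:,2]<.125)&(np.hypot(P[:,0]-.474,P[:,1]-.288)<.065)];print(h.mean(0),h.min(0),h.max(0),len(h))
for q in (-.4,-.2,0,.2):
    a=math.radians(7.3)-q;print(q,.474+.042*math.cos(a),.288+.042*math.sin(a),proj(p,[.474+.042*math.cos(a),.288+.042*math.sin(a),.112]))
cv2.imwrite("pics/sz.png",cv2.resize(p["img"][210:350,280:450],None,fx=4,fy=4,interpolation=cv2.INTER_CUBIC)[:,:,::-1])
print(s["wrist_force"],s["tcp_pos"],s["clock"])
E
```

```text
[0.5188 0.2993 0.0964] [0.5081 0.2891 0.0702] [0.5243 0.3058 0.1157] 175
-0.4 0.5102927876635915 0.3091384380597398 (np.float64(400.192618508774), np.float64(290.8108141484222))
-0.2 0.5137689075491564 0.30150681281230524 (np.float64(396.13630208573505), np.float64(289.05197486703406))
0 0.5156595665887812 0.2933367135612567 (np.float64(392.5383230882796), np.float64(286.845967821424))
0.2 0.5158893901728759 0.28495385638149434 (np.float64(389.54454504195326), np.float64(284.29412041700334))
[-4.3375  0.1775 16.6802] [0.5004 0.0845 0.0534] 15.2
```

View pics/sz.png

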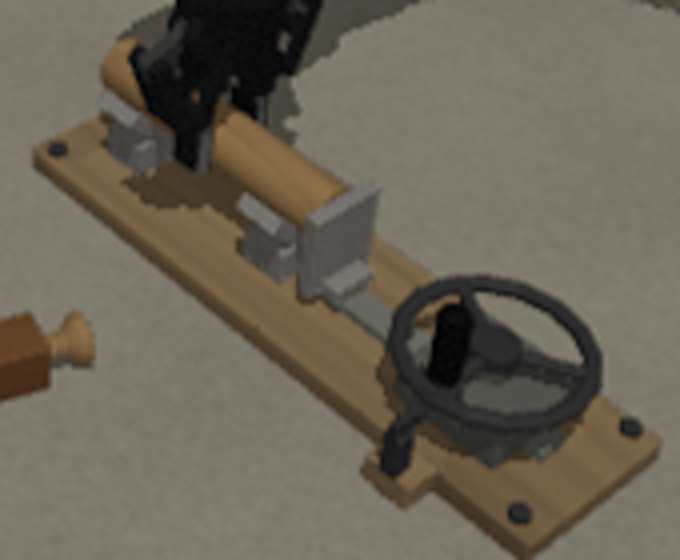

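```bash
python3 -c "
from workcell import *
print(hand_in()); s=get_state();print(s['clock'],s['wrist_force'],s['tcp_pos'],s['finger_gap'])"
```

```text
the job is handed in; nothing more can be done
None
the job is handed in; nothing more can be done
```

I cranked the handwheel clockwise to the pointer, then lifted the dowel and laid it in the V against the stop. I handed in at about 15.2 s while still holding the dowel and pressing it down. No verdict came back, so the result is based on my last checks:

- **Wheel:** the tool pose at release gave 0.01 rad. The last scene picture put the handle about 0.1 rad short of the pointer at most, inside the 0.18 rad limit. The stop face measured 90–91 mm, against 90 mm wanted.
- **Dowel position:** it sat about 0.5 mm sideways of the seat by the tool position. Its centre was 69–70 mm above the bench, and it was level and parallel to the V within about 0.5°. Its end was at the stop within about 1 mm.
- **Pressing force:** 17–18 N down, slightly above the 15 N asked, with about 4 N sideways. I estimate 10 N or more on each side of the V, because the forces on the two sides could not be measured directly. The grip was set to 60 N.
- **Bystanders:** the glue, knobstick and offcut looked unmoved in the last scene picture.

Two readings did not help. My automatic yaw and end-of-dowel readings once the dowel was in the V picked up the V plates and the stop, so I set them aside. A last top-view check of the stop found nothing because the arm was in the way, so I relied on the earlier reading and the pictures.

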